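# Pin and wedge the tilt plate of a taper sled

## Task

Set up the taper sled for the band saw: first drop the red-knobbed pivot pin through the hole in the plywood tilt plate and fully home into the base below, so that the plate cannot slide. Then lay the wedge in the lane of the base, push it tip first under the plate's free edge until that edge just lifts clear of its two brass rest pads (a gap of a few millimetres, less than 8), and finish while still gripping the wedge there, touching neither plate nor pin. Leave the other pins and the rest of the bench as they are.

Things in the scene. Friction and masses are not known exactly. Their poses are not given: they have to be found in the camera images.
- base: Dark steel sled base fixed to the bench, 330 (x) x 120 mm (y). Origin: centre of its underside, on the bench; +x is the way the wedge is pushed. Flat floor 15 mm above the bench; the open lane is the floor from x = -165 to -15 mm. Two brass rest pads, 20 x 20 mm, tops 27 mm above the bench, stand at x = -15 to 5 mm, y = +-40 to +-60; between them the floor is free on to x = 105 mm.
- base_hole (a point): Centre of the top mouth of the base's upright 14 mm through hole, 27 mm above the bench, right under the plate's hole; base x = 135 mm, y = 0, in the rear block (x = 105 to 165 mm, 27 mm high).
- plate_lip (a point): Tilt plate: loose plywood slab 180 x 120 x 15 mm lying on the base's pads and rear block, axes along the base's. This point: middle of the lower edge of its free end (base x = -15 mm, y = 0), 27 mm above the bench at rest, so the slot under it is 12 mm high. The wedge raises this edge; the other end stays on the block.
- plate_hole (a point): Centre of the top mouth of the plate's 14 mm through hole (2 mm chamfer), 42 mm above the bench, 150 mm from the lip along the plate's +x.
- pin_grip (a point): Pivot pin: centre of its upright red cylindrical knob, 24 mm across, 40 mm tall. Below the knob a steel shank 12 mm thick, 38 mm long, its last 10 mm tapering to 6 mm. It starts upright in one of the rack's holes, the knob's underside on the rack's top. Fully home, the knob's underside lies on the plate and this point is 62 mm above the bench.
- pin_tip (a point): The lower end of the pivot pin's shank, 58 mm below pin_grip.
- rack: Fixed dark wooden pin rack 190 (x) x 50 (y) x 45 mm high, origin at the centre of its underside; three holes at x = -60, 0 and 60 mm, y = 0. Which pin stands in which varies.
- wedge_grip (a point): Wedge: centre of its orange heel block, 40 mm (x) x 36 mm (y) x 60 mm high, 30 mm above its flat underside. Axes: x points from heel to tip, z up. At the start it stands on the bench beside the base.
- wedge_tip (a point): Thin end of the wedge at its underside, 120 mm ahead (x) of the heel's centre. Pale wood ramp 36 mm wide, 100 mm long, 3 mm thick at the tip, rising evenly to 21 mm at the heel. Pushed along the floor it meets the plate's lip when the tip is 50 mm past it, then lifts the lip 1.8 mm per 10 mm. It does not slip back by itself.
- wedge: The whole wedge, about 140 g, 140 x 36 x 60 mm; origin at the centre of its underside, 50 mm ahead of the heel's centre.
- plate: The tilt plate (see plate_lip); origin at the centre of its underside.
- pin: The pivot pin, about 80 g; origin at pin_tip.
- pin_black: Another pin with a black knob, in the rack; leave it. Origin at its lower end.
- pin_blue: Another pin with a blue knob, in the rack; leave it. Origin at its lower end.
- glue: White glue bottle, 56 mm across, 150 mm tall; leave it.
- offcut: Plywood offcut 130 x 170 x 10 mm with a round hole; leave it.
- mallet: Mallet 260 mm long, lying; leave it.
- square: Try square about 180 mm long, lying; leave it.
- tape: Yellow tape measure 65 x 40 x 60 mm; leave it.
Mind the look-alikes: they are no part of the job. What is shaped like the plate but blue or purple is not meant. What is shaped like the wedge but purple is not meant.

How it is judged (in metres and radians):
On the way, in this order (a step that is already met when the one before it is completed fails the run):
1. the pivot pin is fully home through the plate into the base, the plate still lying on its pads (z of pin_tip in the frame of base below 0.01 m and horizontal distance between pin_tip and base_hole below 0.006 m and horizontal distance between pin_grip and plate_hole below 0.01 m and x of plate_lip in the frame of base between -0.025 and -0.005 m and y of plate_lip in the frame of base between -0.015 and 0.015 m and z of plate_lip in the frame of base below 0.0285 m), for 0.2 s.
2. the wedge is under the plate's free edge and lifts it clear of the pads (z of plate_lip in the frame of base between 0.0285 and 0.035 m and contact force between wedge and plate above 0.5 N and x of wedge_tip in the frame of base above 0.015 m and contact force between wedge and base above 0.3 N), for 0.2 s.
At the end, for the whole second after the job is handed in: Free edge 1.5 to 8 mm above the pads, carried by the wedge, which lies on the base, tip 30 mm or more past the edge, gripped (over 2 N); pin home and centred within 6 mm; plate at rest, within 10 mm lengthwise and 15 mm sideways of its place; robot touches neither plate nor pin (all of step 2 and z of pin_tip in the frame of base below 0.01 m and horizontal distance between pin_tip and base_hole below 0.006 m and horizontal distance between pin_grip and plate_hole below 0.01 m and x of plate_lip in the frame of base between -0.025 and -0.005 m and y of plate_lip in the frame of base between -0.015 and 0.015 m and contact force between the fingers and wedge above 2 N and contact force between each of the arm, the fingers and plate below 0.3 N and contact force between each of the fingers, the arm and pin below 0.3 N and linear speed of each of plate, wedge below 0.02 m/s); the arm keeps its last pose, push and grip.
It fails at once if a bystander is moved by more than 40 mm (distance of any of pin_black, pin_blue, glue, offcut, mallet, square, tape from where it was at the start of the episode above 0.04 m).
It fails at once if the plate is thrown up: its free edge rises more than 20 mm above the pads (z of plate_lip in the frame of base above 0.047 m).
It also fails if it takes over 64 s, if anything falls off the work surface, if the arm or the gripper's body presses on something with over 40 N, if the wrist force passes 120 N, or if a joint passes its speed limit or range.

## Robot

A 6-joint arm with a two-finger parallel gripper is mounted at the origin on the work surface. World frame = base frame: x ahead of the robot, y to its left, z up, the work surface at z = 0. Lengths are in mm, angles in rad, forces in N, time in s.
With the tool pointing down it reaches from about 275 to 750 mm from the base axis. Payload 10.2 kg.
Tool frame: the origin (TCP) lies midway between the tips of the shut fingers; the grasp point (between the pads) lies 19 mm behind it; z points along the fingers, y is the direction in which the jaws open and shut (so a half turn about z gives the same grasp; the last joint's range is limited). The gripper opens to 85 mm and grips with 20 to 120 N. Pads are 22 mm wide; open, the fingers measure 114 mm over their backs; the gripper's body (76 mm by 85 mm) begins 54 mm behind the grasp point. The pads swing forward as they close: fully open they stand 13 mm farther back than shut.
Start: joints at [-1.345, 0.313, 1.498, -0, 1.331, -0.223], TCP at [227.778, -473.02, 231.294] pointing down, gripper open.
Joint ranges: [-2.94, 2.94], [-0.97, 2.17], [0.19, 2.56], [-1.23, 4.37], [0.02, 3.11], [-2.88, 2.88]. Speed limits (rad/s): [2.39, 2.39, 3.01, 3.14, 3.14, 3.14].

## Interface

Orientations are given as a unit quaternion [w, x, y, z].
In Python, from rig import ctrl gives the robot as it stands.
- The arm moves only by the tool carry_out, never from a script. Its argument "plan" is a list of rows, each a list of 3 entries, a list of its own where there are three numbers: the finger opening in mm, from 0 to 85.4, then the shift along the tool's x, y, z in mm, then the turn, a rotation vector about the tool's x, y, z in units of 6 degrees (1.0 is 6 degrees). In form: [[grip, [x, y, z], [ax, ay, az]], ...]. A call has 1 to 20 rows; each row shifts and turns the commanded pose from where the row before left it, along the tool's axes as they then stand; what a row does not reach is not made up. A row lasts 1/12 s, in which the tool goes at most 41.7 mm and 7.16 degrees, less where a joint would pass 70% of its speed; a pose out of reach is approached as far as the arm can. A call with a gripper value outside its range is refused whole. The fingers move at their own pace and stop on an object; "grip_force" is the grip in N (left out, the last holds). Time passes only in rows, so rows that do not move let the fingers close. It gives the time, the measured TCP pose, the force and the opening at its end, in the units of the state.
- ctrl.sense(): the state, without advancing time (a new reading comes with each control period).
- ctrl.capture(name): name is "side" or "top"; returns a dict with "color" (384x512x3 uint8, blue, green, red), "range_z" (384x512 float32, mm along the optical axis (not along the pixel's ray), 0 where there is no reading), "fx", "fy", "cx", "cy" (pixels), "cam_to_world" (4x4, takes a point from camera to world coordinates). Camera axes: x right, y up, looking along -z (the intrinsics and any distortion apply to the point x, -y, -z); pixel columns grow to the right and rows downward; lengths in mm; the calibration is good to about 2 mm. A picture is of the moment at which its call begins.
- ctrl.finish_job(): hands the job in, once; it reports no verdict.
The state is a dict: "time_s": time; "joints": joint angles; "dq": joint speeds; "tau": joint torques, N m; "eef_pos": TCP position; "ee_rot": TCP orientation; "force": force on the tool from outside, world axes, zero at the start; "wrist_torque": the same for the moment, N m; "grip_width": opening from 0.0 (shut) to 1.0 (fully open).
Only numpy, scipy, OpenCV 4.12 (cv2) and the standard library are available. Lean on these libraries where they do the work, as an engineer would, in place of code of your own. Each camera call takes 0.05 s, during which the arm holds its last target.

## Working session

There is one attempt and no reset: what is moved stays moved. The work goes in short steps, Python scripts to look and compute and a tool call to move; the robot and the scene stay as the last step left them, time stands still between calls to the robot, and variables do not carry over. Pictures are saved under pics/ and viewed, and the job is handed in when it is done.

Besides the shell and the picture viewer there is one more tool, called after "Emit:" by a JSON object that holds its "fn" and its "kwargs", one argument or row to a line. carry_out: Moves the arm, as the interface text tells. Its arguments: {"type":"object","properties":{"plan":{"type":"array"},"grip_force":{"type":"number"}},"required":["plan"]}

```bash
ls; mkdir -p pics; python3 - <<'E'
from rig import ctrl
import cv2,numpy as np
print(ctrl.sense())
for n in("side","top"):
    c=ctrl.capture(n); cv2.imwrite(f"pics/{n}0.png",c["color"]); np.savez(f"{n}0.npz",**c)
    print(n,{k:c[k] for k in c if k not in("color","range_z")})
E
```

```text
pics
{'time_s': 0.0, 'joints': array([-1.34541299e+00,  3.13426808e-01,  1.49846159e+00,  3.36429568e-06,
        1.33100365e+00, -2.23368872e-01]), 'dq': array([-0.00103878, -0.00049821, -0.00131813, -0.00084952, -0.00177736,
       -0.0008645 ]), 'tau': array([-3.53748155e-04, -4.12267935e+01, -2.59743601e+01, -2.02059623e-04,
        4.16290190e-03, -2.13642171e-07]), 'eef_pos': array([ 227.71005188, -472.7495997 ,  230.73772082]), 'ee_rot': array([-6.49701915e-04,  9.74932995e-01,  2.22497713e-01,  9.79356269e-07]), 'force': array([-0.17822961, -0.64681736, -0.0062197 ]), 'wrist_torque': array([-0.03770973,  0.01459275,  0.03622347]), 'grip_width': 1.0017754870705087}
side {'fx': 373.9759449507987, 'fy': 373.9759449507987, 'cx': 258.50781655260374, 'cy': 194.80792191836903, 'cam_to_world': array([[-9.69533325e-01,  1.66118104e-01, -1.80027515e-01,
         3.27120445e+02],
       [-2.44887789e-01, -6.75067352e-01,  6.95926750e-01,
         8.26801173e+02],
       [-5.92466563e-03,  7.18810716e-01,  6.95180590e-01,
         8.72101732e+02],
       [ 0.00000000e+00,  0.00000000e+00,  0.00000000e+00,
         1.00000000e+00]])}
top {'fx': 346.53592539913757, 'fy': 346.53592539913757, 'cx': 258.47974085914575, 'cy': 189.99473111976317, 'cam_to_world': array([[ 2.89520094e-02,  9.86701189e-01, -1.59945443e-01,
         3.53181389e+02],
       [-9.99540302e-01,  3.00182257e-02,  4.25344267e-03,
         2.62187406e+01],
       [ 8.99815534e-03,  1.59748770e-01,  9.87116692e-01,
         1.21608969e+03],
       [ 0.00000000e+00,  0.00000000e+00,  0.00000000e+00,
         1.00000000e+00]])}
```

View pics/side0.png

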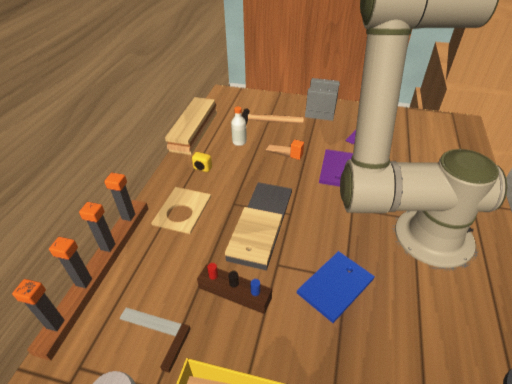

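View pics/top0.png

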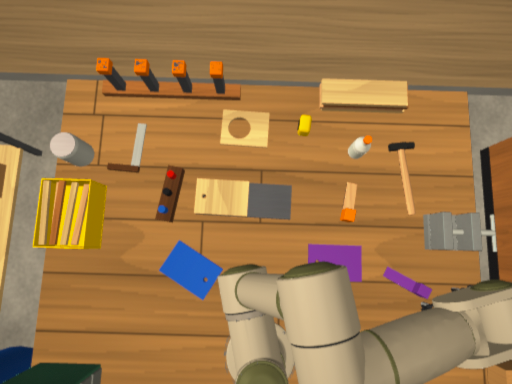

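The top view shows the base at about cols 195-291, rows 178-218. Its open lane is on the right, so base +x runs along about world +y, and the plate hole is at (203,195). The red knob is at (171,174) and the wedge heel at (348,214), with the wedge tip pointing up the image. Next I'll measure these from the depth in both views.

```bash
cat > h.py <<'E'
import numpy as np,cv2
def cloud(c):
    z=np.asarray(c["range_z"],float); v,u=np.mgrid[:z.shape[0],:z.shape[1]]
    p=np.stack([(u-c["cx"])/c["fx"]*z,-(v-c["cy"])/c["fy"]*z,-z,np.ones_like(z)],-1)
    w=p@np.asarray(c["cam_to_world"]).T
    w[z==0]=np.nan
    return w[...,:3]
def rayz(c,u,v,h):
    T=np.asarray(c["cam_to_world"]); d=T[:3,:3]@np.array([(u-c["cx"])/c["fx"],-(v-c["cy"])/c["fy"],-1]); o=T[:3,3]
    return o+d*(h-o[2])/d[2]
def proj(c,p):
    T=np.linalg.inv(np.asarray(c["cam_to_world"])); q=T[:3,:3]@np.asarray(p,float)+T[:3,3]
    return np.array([c["cx"]+c["fx"]*q[0]/-q[2],c["cy"]-c["fy"]*q[1]/-q[2]])
E
python3 - <<'E'
from h import *
for n in("top","side"):
    c=np.load(n+"0.npz"); W=cloud(c); hsv=cv2.cvtColor(c["color"],cv2.COLOR_BGR2HSV)
    b=[(320,170,375,230),(155,160,190,225),(190,170,300,225)] if n=="top" else [(260,135,310,165),(195,260,275,312),(220,180,300,270)]
    cv2.imwrite(f"pics/{n}z.png",cv2.resize(c["color"][150:235,150:380] if n=="top" else c["color"][130:315,190:315],None,fx=3.4,fy=3.4 if n=="top" else 3.2,interpolation=cv2.INTER_CUBIC))
    def rep(name,m):
        P=W[m]; P=P[~np.isnan(P[:,0])]
        v,u=np.nonzero(m)
        zt=np.percentile(P[:,2],[5,50,95]); 
        print(n,name,len(P),"uv",u.mean().round(1),v.mean().round(1),"med",np.median(P,0).round(1),"z",zt.round(1),"rng",np.percentile(P,2,0).round(0),np.percentile(P,98,0).round(0))
    box=lambda i:(np.indices(hsv.shape[:2])[1]>=b[i][0])&(np.indices(hsv.shape[:2])[1]<b[i][2])&(np.indices(hsv.shape[:2])[0]>=b[i][1])&(np.indices(hsv.shape[:2])[0]<b[i][3])
    H,S,V=hsv[...,0],hsv[...,1],hsv[...,2]
    rep("red",box(1)&((H<6)|(H>174))&(S>200)&(V>120))
    rep("heel",box(0)&(H<14)&(S>190)&(V>150))
    rep("heeltop",box(0)&(H<14)&(S>190)&(V>150)&(W[...,2]>54))
    rep("ramp",box(0)&(H>=10)&(W[...,2]<40)&(W[...,2]>4)&(S<190))
    rep("redtop",box(1)&((H<6)|(H>174))&(S>200)&(W[...,2]>80))
    rep("plate",box(2)&(W[...,2]>36)&(W[...,2]<50))
    rep("floor",box(2)&(W[...,2]>9)&(W[...,2]<20))
    rep("rack",box(1)&(W[...,2]>40)&(W[...,2]<50))
E
```

```text
top red 48 uv 170.4 173.6 med [581.8 316.1  85. ] z [70.7 85.  89. ] rng [574. 306.  60.] [595. 327.  90.]
top heel 9 uv 345.6 218.3 med [ 451.8 -273.    41.5] z [19.5 41.5 53.4] rng [ 449. -289.   15.] [ 484. -268.   54.]
top heeltop 1 uv 350.0 220.0 med [ 448.8 -288.8   54.5] z [54.5 54.5 54.5] rng [ 449. -289.   54.] [ 449. -289.   54.]
top ramp 632 uv 348.2 197.6 med [ 533.1 -299.3    6. ] z [ 4.1  6.  20.1] rng [ 426. -381.    4.] [ 625. -201.   22.]
top redtop 37 uv 169.9 173.1 med [584.1 317.   85.6] z [83.3 85.6 89.2] rng [575. 307.  83.] [595. 327.  90.]
top plate 1822 uv 221.5 196.4 med [517.2 146.6  43.2] z [39.2 43.2 46.9] rng [460.  61.  38.] [576. 234.  48.]
top floor 1408 uv 268.2 200.4 med [511.9 -15.7  16. ] z [12.3 16.  19.1] rng [455. -90.  11.] [571.  58.  20.]
top rack 613 uv 169.0 193.3 med [516.9 324.3  45.9] z [42.3 45.9 49.1] rng [435. 293.  41.] [617. 361.  50.]
side red 117 uv 211.6 270.6 med [581.3 326.7  81. ] z [48.9 81.  87. ] rng [573. 311.  47.] [592. 332.  88.]
side heel 192 uv 296.0 148.7 med [ 468.6 -270.2   44. ] z [ 5.7 44.  62.1] rng [ 449. -299.    4.] [ 488. -263.   63.]
side heeltop 73 uv 297.2 143.3 med [ 466.7 -280.2   60.5] z [55.7 60.5 63.3] rng [ 447. -300.   55.] [ 487. -265.   64.]
side ramp 218 uv 280.4 148.8 med [ 530.2 -295.     9.7] z [ 4.1  9.7 19.5] rng [ 440. -397.    4.] [ 598. -238.   24.]
side redtop 62 uv 211.3 267.1 med [582.6 322.2  85.1] z [81.  85.1 87.9] rng [573. 311.  81.] [592. 331.  88.]
side plate 2053 uv 254.0 234.3 med [514.7 158.1  42.6] z [39.7 42.6 45.2] rng [458.  63.  39.] [573. 238.  46.]
side floor 1134 uv 268.0 204.8 med [507.8 -16.6  15.6] z [12.1 15.6 18.5] rng [453. -89.  11.] [569. 240.  19.]
side rack 1021 uv 235.5 285.4 med [510.7 336.5  45.8] z [42.4 45.8 48.3] rng [432. 297.  41.] [615. 365.  49.]
```

View pics/topz.png

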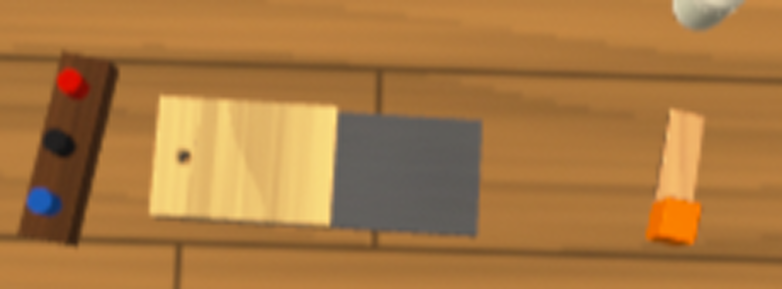

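View pics/sidez.png

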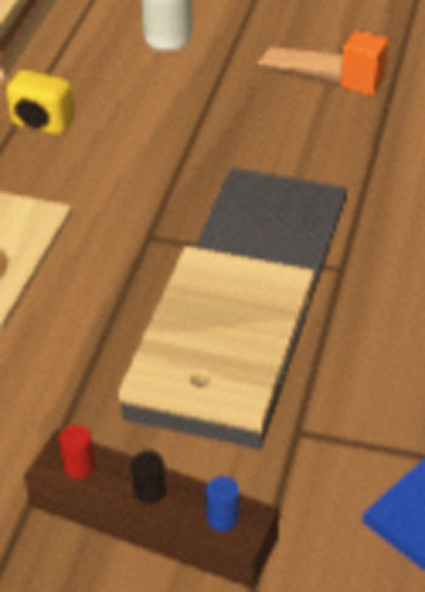

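```bash
cat > m.py <<'E'
from h import *
from scipy.optimize import least_squares
S=4
def sil(c,pts):
    uv=np.array([proj(c,p) for p in pts]); return cv2.convexHull(uv.astype(np.float32))[:,0]
def cen(poly):
    m=cv2.moments(poly.astype(np.float32)); return np.array([m["m10"],m["m01"]])/m["m00"]
a=np.linspace(0,2*np.pi,40)
def cyl(x,y,r,z0,z1): return [(x+r*np.cos(t),y+r*np.sin(t),z) for t in a for z in(z0,z1)]
def fitc(c,target,f,x0):
    return least_squares(lambda p:cen(sil(c,f(*p)))-target,x0).x
E
python3 - <<'E'
from m import *
for n in("top","side"):
    c=np.load(n+"0.npz"); im=c["color"]; hsv=cv2.cvtColor(im,cv2.COLOR_BGR2HSV).astype(int); W=cloud(c)
    H,Sa,V=hsv[...,0],hsv[...,1],hsv[...,2]
    # red: soft weights r-g
    u0,v0=proj(c,(583,320,65)).round().astype(int)
    g=im.astype(float)
    y,x=np.mgrid[v0-14:v0+15,u0-14:u0+15]; pt=g[v0-14:v0+15,u0-14:u0+15]
    w=np.clip(pt[...,2]-pt[...,1]-75,0,60)
    t=np.array([(w*x).sum(),(w*y).sum()])/w.sum()
    p=fitc(c,t,lambda X,Y:cyl(X,Y,12,45,85),[583,320]); print(n,"pin",t.round(1),p.round(1))
    # hole
    u0,v0=proj(c,(520,220,42)).round().astype(int)
    y,x=np.mgrid[v0-8:v0+9,u0-8:u0+9]; pt=im[v0-8:v0+9,u0-8:u0+9].sum(2).astype(float); 
    w=np.clip(np.median(pt)-90-pt,0,None); k=np.unravel_index(np.argmax(w*((abs(y-v0)<7))),w.shape)
    m=(np.hypot(x-x[k],y-y[k])<3.5); w=w*m; t=np.array([(w*x).sum(),(w*y).sum()])/w.sum(); print(n,"hole",t.round(1),rayz(c,*t,42).round(1))
    # plate corners, base lane corners from masks
    P=(W[...,2]>35)&(W[...,2]<50)&(W[...,0]>445)&(W[...,0]<585)&(W[...,1]>50)&(W[...,1]<245)
    lum=(H>=15)&(Sa>60)&(V>150)&P
    cnt=max(cv2.findContours(lum.astype(np.uint8),0,1)[0],key=cv2.contourArea)[:,0]
    q=np.array([rayz(c,u,v,42)[:2] for u,v in cnt],np.float32); r=cv2.minAreaRect(q); print(n,"plate",r, "pts",cv2.boxPoints(r).round(0).tolist())
    Fm=(Sa<60)&(W[...,2]>8)&(W[...,2]<24)&(W[...,0]>440)&(W[...,0]<590)&(W[...,1]>-110)&(W[...,1]<75)
    cnt=max(cv2.findContours(Fm.astype(np.uint8),0,1)[0],key=cv2.contourArea)[:,0]
    q=np.array([rayz(c,u,v,15)[:2] for u,v in cnt],np.float32); r=cv2.minAreaRect(q); print(n,"lane",r)
    # wedge
    R=(W[...,0]>430)&(W[...,0]<620)&(W[...,1]>-330)&(W[...,1]<-230)
    hm=R&(H<14)&(Sa>225)&(V>200)
    print(n,"heelmask",hm.sum())
    Hm=R&(W[...,2]>54); q=W[Hm][:,:2].astype(np.float32); print(n,"heeltop",len(q),np.median(W[Hm],0).round(1),cv2.minAreaRect(q))
E
```

```text
top pin [170.4 173.7] [586.1 320.4]
top hole [203.6 195.6] [518.5 208.2  42. ]
top plate ((518.0303344726562, 147.4190216064453), (180.32066345214844, 120.93148803710938), 88.19219207763672) pts [[455.0, 59.0], [576.0, 55.0], [581.0, 236.0], [460.0, 239.0]]
top lane ((511.2294616699219, -17.696014404296875), (146.8014373779297, 116.70384979248047), 88.33404541015625)
top heelmask 5
top heeltop 132 [ 468.5 -286.4   61.2] ((469.3446350097656, -286.1429748535156), (35.837886810302734, 40.62101745605469), 79.74832916259766)
side pin [211.6 270.2] [584.4 319.5]
side hole [247.5 249. ] [518.7 213.1  42. ]
side plate ((515.4334716796875, 151.42417907714844), (186.6725311279297, 121.04334259033203), 88.54283142089844) pts [[453.0, 60.0], [574.0, 57.0], [578.0, 243.0], [457.0, 246.0]]
side lane ((509.3713684082031, -27.316478729248047), (119.42710876464844, 117.7063217163086), 88.16407775878906)
side heelmask 0
side heeltop 74 [ 466.9 -280.4   60.5] ((466.7813720703125, -283.2025146484375), (35.99497604370117, 38.71100997924805), 80.04674530029297)
```

```bash
cat > go.py <<'E'
import sys; from rig import ctrl
from scipy.spatial.transform import Rotation as R
import numpy as np
def show(x=None,y=None,z=None,jaw=None):
    s=ctrl.sense(); q=s["ee_rot"]; r=R.from_quat([q[1],q[2],q[3],q[0]]); M=r.as_matrix()
    p=s["eef_pos"]; cj=np.degrees(np.arctan2(M[1,1],M[0,1]))
    print("t",round(s["time_s"],2),"pos",p.round(1),"jaw",cj.round(2),"tilt",M[:,2].round(3),"F",s["force"].round(1),"grip",round(s["grip_width"]*85.4,1),"q",s["joints"].round(2))
    if x is not None:
        print("tool delta",(M.T@(np.array([x,y,z])-p)).round(1), "turn z units", None if jaw is None else round(-((jaw-cj+90)%180-90)/6,2))
if __name__=="__main__": show(*map(float,sys.argv[1:]))
E
python3 go.py 585 320 140; python3 - <<'E'
from m import *
c=np.load("top0.npz");W=cloud(c)
for k,(u,v) in dict(black=(167,193),blue=(163,210),glue=(361,147)).items(): print(k,W[v,u].round(0))
E
```

```text
t 0.1 pos [ 227.7 -472.8  230.8] jaw -64.28 tilt [-0.     0.001 -1.   ] F [ 0.1  0.3 -0.3] grip 85.1 q [-1.35  0.31  1.5   0.    1.33 -0.22]
tool delta [ 665.8 -559.2   91.6] turn z units None
black [517. 322.  87.]
blue [461. 332.  84.]
glue [ 686. -313.  113.]
```

Emit:
{"fn": "carry_out", "kwargs": {
  "plan": [
    [60,[15,-12,0],[0,0,0]],
    [60,[30,-25,0],[0,0,0]],
    [60,[31,-26,0],[0,0,0]],
    [60,[31,-26,0],[0,0,0]],
    [60,[31,-26,0],[0,0,0]],
    [60,[31,-26,0],[0,0,0]],
    [60,[31,-26,0],[0,0,0]],
    [60,[31,-26,0],[0,0,0]],
    [60,[31,-26,0],[0,0,0]],
    [60,[31,-26,0],[0,0,0]],
    [60,[31,-26,0],[0,0,0]],
    [60,[31,-26,0],[0,0,0]],
    [60,[31,-26,0],[0,0,0]],
    [60,[31,-26,0],[0,0,0]],
    [60,[31,-26,0],[0,0,0]],
    [60,[31,-26,0],[0,0,0]],
    [60,[31,-26,0],[0,0,0]],
    [60,[31,-26,0],[0,0,0]],
    [60,[31,-26,0],[0,0,0]],
    [60,[15,-12,0],[0,0,0]]
  ]
}}

```text
time_s: 1.77
eef_pos: [544.0, 227.9, 230.4]
ee_rot: [-0.0, 0.975, 0.224, -0.0]
force: [1.4, -1.0, -0.2]
grip_width: 0.703
```

```bash
python3 go.py 585 320 120
```

```text
t 1.77 pos [544.  227.9 230.4] jaw -64.13 tilt [-0.001  0.001 -1.   ] F [ 1.4 -1.  -0.2] grip 60.0 q [0.2  0.46 1.29 0.   1.39 1.32]
tool delta [ 77.1 -64.9 110.5] turn z units None
```

Emit:
{"fn": "carry_out", "kwargs": {
  "plan": [
    [60,[0,0,0],[0,0,0]],
    [60,[25,-21,15],[0,0,0]],
    [60,[25,-21,25],[0,0,0]],
    [60,[22,-19,25],[0,0,0]],
    [60,[0,0,25],[0,0,0]],
    [60,[0,0,15],[0,0,0]],
    [60,[0,0,0],[0,0,0]],
    [60,[0,0,0],[0,0,0]]
  ]
}}

```text
time_s: 2.43
eef_pos: [581.9, 309.6, 126.2]
ee_rot: [0.0, 0.975, 0.222, -0.001]
force: [-0.5, -0.1, 0.9]
grip_width: 0.705
```

```bash
python3 go.py 585 320 51; python3 - <<'E'
from rig import ctrl
import cv2,numpy as np
for n in("side","top"):
    c=ctrl.capture(n); cv2.imwrite(f"pics/{n}1.png",c["color"]); np.savez(f"{n}1.npz",**c)
s=cv2.resize(np.load("side1.npz")["color"][215:325,170:300],None,fx=5,fy=5,interpolation=2); cv2.imwrite("pics/side1z.png",s)
E
```

```text
t 2.43 pos [581.9 309.6 126.2] jaw -64.31 tilt [-0.001 -0.001 -1.   ] F [-0.5 -0.1  0.9] grip 60.2 q [ 0.31  0.7   1.18 -0.    1.27  1.43]
tool delta [ 7.4 -8.  75.1] turn z units None
```

View pics/side1z.png

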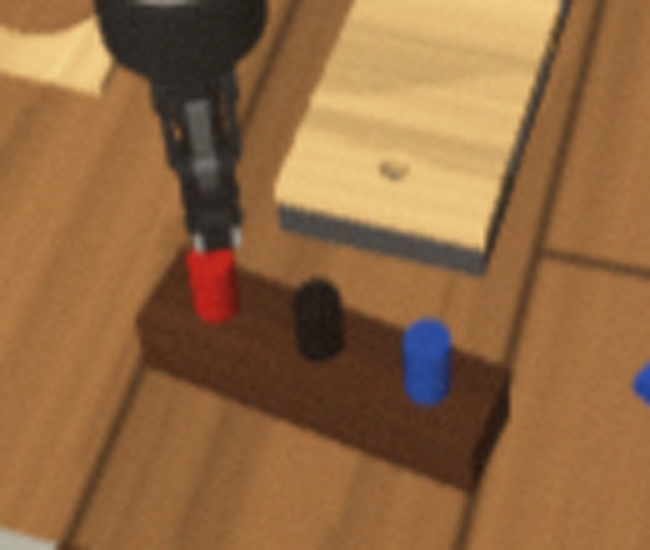

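View pics/top1.png

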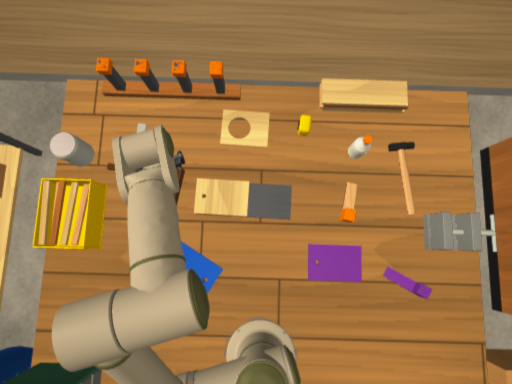

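```bash
python3 - <<'E'
from m import *
c=np.load("side1.npz")
for z in (126,132,138): print(proj(c,(582,309.8,z)).round(1))
W=cloud(c); 
P=W[200:275,190:235].reshape(-1,3); P=P[(P[:,2]>125)&(P[:,2]<175)&(abs(P[:,0]-582)<80)&(abs(P[:,1]-310)<80)]
print(len(P),P.min(0).round(),P.max(0).round(),P.mean(0).round(1))
E
```

```text
[211.5 253.5]
[211.3 252. ]
[211.1 250.5]
45 [556. 278. 134.] [604. 353. 156.] [568.7 334.  144.6]
```

Emit:
{"fn": "carry_out", "kwargs": {
  "plan": [
    [60,[7,-8,0],[0,0,0]],
    [60,[0,0,20],[0,0,0]],
    [60,[0,0,20],[0,0,0]],
    [60,[0,0,20],[0,0,0]],
    [60,[0,0,12],[0,0,0]],
    [60,[0,0,0],[0,0,0]],
    [60,[0,0,0],[0,0,0]]
  ]
}}

```text
time_s: 3.12
eef_pos: [585.3, 320.5, 55.4]
ee_rot: [-0.0, 0.975, 0.222, 0.001]
force: [-0.3, -0.6, 0.6]
grip_width: 0.703
```

```bash
python3 go.py 585 320 52
```

```text
t 3.12 pos [585.3 320.5  55.4] jaw -64.3 tilt [ 0.001  0.    -1.   ] F [-0.3 -0.6  0.6] grip 60.1 q [0.33 0.79 1.21 0.   1.14 1.45]
tool delta [-0.5  0.3  3.4] turn z units None
```

Emit:
{"fn": "carry_out", "kwargs": {
  "plan": [
    [60,[0,0,4],[0,0,0]],
    [40,[0,0,0],[0,0,0]],
    [15,[0,0,0],[0,0,0]],
    [15,[0,0,0],[0,0,0]],
    [15,[0,0,0],[0,0,0]],
    [15,[0,0,0],[0,0,0]],
    [15,[0,0,0],[0,0,0]],
    [15,[0,0,0],[0,0,0]]
  ],
  "grip_force": 50
}}

```text
time_s: 3.78
eef_pos: [585.4, 320.2, 51.2]
ee_rot: [0.0, 0.975, 0.222, 0.001]
force: [0.0, -3.5, 5.1]
grip_width: 0.266
```

```bash
python3 go.py 585 320 105
```

```text
t 3.78 pos [585.4 320.2  51.2] jaw -64.29 tilt [ 0.002 -0.    -1.   ] F [ 0.  -3.5  5.1] grip 22.7 q [ 0.33  0.79  1.21 -0.    1.13  1.45]
tool delta [ -0.4   0.  -53.8] turn z units None
```

Emit:
{"fn": "carry_out", "kwargs": {
  "plan": [
    [15,[0,0,-8],[0,0,0]],
    [15,[0,0,-15],[0,0,0]],
    [15,[0,0,-15],[0,0,0]],
    [15,[0,0,-15],[0,0,0]],
    [15,[0,0,-12],[0,0,0]],
    [15,[0,0,0],[0,0,0]],
    [15,[0,0,0],[0,0,0]]
  ]
}}

```text
time_s: 4.37
eef_pos: [584.8, 320.7, 115.4]
ee_rot: [-0.0, 0.975, 0.223, 0.0]
force: [-0.1, 0.3, -1.3]
grip_width: 0.26
```

```bash
python3 go.py 519 208.3 117;  python3 - <<'E'
from rig import ctrl
import cv2,numpy as np
for n in("side",):
    c=ctrl.capture(n); np.savez(f"{n}2.npz",**c)
s=cv2.resize(np.load("side2.npz")["color"][195:325,170:300],None,fx=4.5,fy=4.5,interpolation=2); cv2.imwrite("pics/side2z.png",s)
E
```

```text
t 4.37 pos [584.8 320.7 115.4] jaw -64.28 tilt [ 0.  0. -1.] F [-0.1  0.3 -1.3] grip 22.2 q [0.33 0.72 1.16 0.   1.26 1.45]
tool delta [-108.    72.7   -1.7] turn z units None
```

View pics/side2z.png

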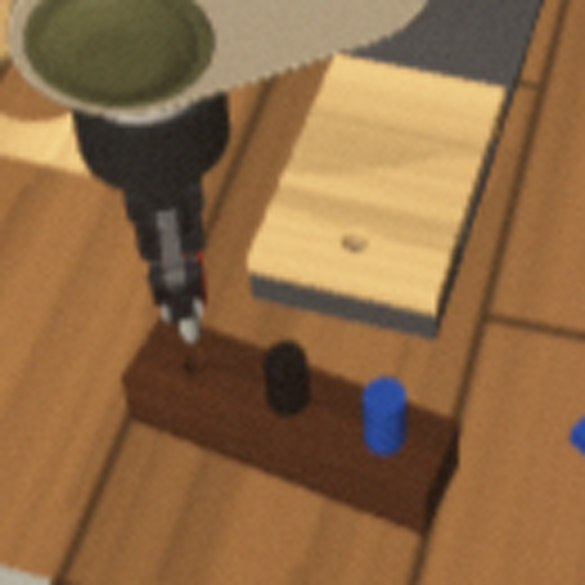

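Emit:
{"fn": "carry_out", "kwargs": {
  "plan": [
    [15,[-15,10,0],[0,0,0]],
    [15,[-25,17,0],[0,0,0]],
    [15,[-25,17,0],[0,0,0]],
    [15,[-25,17,0],[0,0,0]],
    [15,[-18,12,0],[0,0,0]],
    [15,[0,0,0],[0,0,0]],
    [15,[0,0,0],[0,0,0]],
    [15,[0,0,0],[0,0,0]]
  ]
}}

```text
time_s: 5.08
eef_pos: [519.4, 208.3, 114.9]
ee_rot: [-0.0, 0.975, 0.223, -0.0]
force: [-0.6, -0.0, -1.1]
grip_width: 0.268
```

```bash
python3 go.py 519 208.3 117;  python3 - <<'E'
from rig import ctrl
from m import *
for n in("side",):
    c=ctrl.capture(n); np.savez(f"{n}3.npz",**c)
p=ctrl.sense()["eef_pos"]; c=np.load("side3.npz")
print(proj(np.load("side2.npz"),(584.8,320.7,71)),proj(c,(p[0],p[1],p[2]-44)),proj(c,(519,208.3,42)))
s=cv2.resize(np.load("side3.npz")["color"][180:280,200:310],None,fx=6,fy=6,interpolation=2); cv2.imwrite("pics/side3z.png",s)
E
```

```text
t 5.08 pos [519.4 208.3 114.9] jaw -64.29 tilt [-0.  0. -1.] F [-0.6 -0.  -1.1] grip 22.9 q [0.17 0.5  1.54 0.   1.1  1.29]
tool delta [-0.3 -0.2 -2.1] turn z units None
[211.09310666 269.71311717] [247.42005057 241.14234763] [247.86606119 247.66520152]
```

View pics/side3z.png

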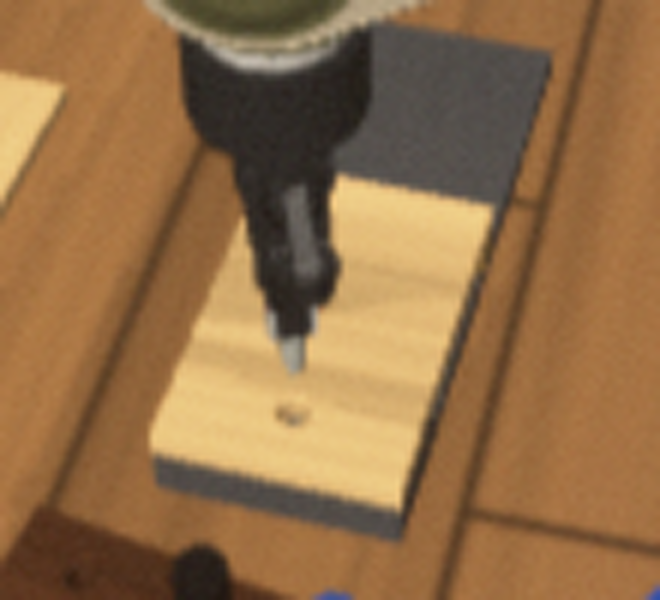

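Emit:
{"fn": "carry_out", "kwargs": {
  "plan": [
    [15,[0,0,10],[0,0,0]],
    [15,[0,0,12],[0,0,0]],
    [15,[0,0,6],[0,0,0]],
    [15,[0,0,5],[0,0,0]],
    [15,[0,0,3],[0,0,0]],
    [15,[0,0,0],[0,0,0]],
    [15,[0,0,0],[0,0,0]]
  ]
}}

```text
time_s: 5.72
eef_pos: [519.4, 208.0, 79.4]
ee_rot: [-0.0, 0.975, 0.223, 0.0]
force: [0.1, 0.5, -0.6]
grip_width: 0.269
```

```bash
python3 go.py 519 208.3 48;  python3 - <<'E'
from rig import ctrl
from m import *
for n in("side",):
    c=ctrl.capture(n); np.savez(f"{n}4.npz",**c)
s=cv2.resize(np.load("side4.npz")["color"][180:280,200:310],None,fx=6,fy=6,interpolation=2); cv2.imwrite("pics/side4z.png",s)
E
```

```text
t 5.72 pos [519.4 208.   79.4] jaw -64.28 tilt [ 0.  0. -1.] F [ 0.1  0.5 -0.6] grip 22.9 q [0.17 0.55 1.57 0.   1.02 1.29]
tool delta [-0.2 -0.5 31.4] turn z units None
```

View pics/side4z.png

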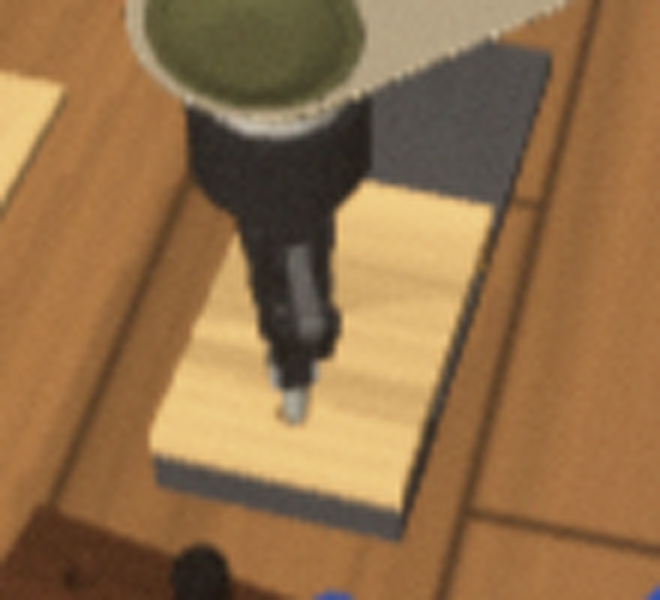

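Emit:
{"fn": "carry_out", "kwargs": {
  "plan": [
    [15,[1,0,3],[0,0,0]],
    [15,[0,0,4],[0,0,0]],
    [15,[0,0,4],[0,0,0]],
    [15,[0,0,0],[0,0,0]]
  ]
}}

```text
time_s: 6.1
eef_pos: [519.7, 208.2, 67.4]
ee_rot: [-0.0, 0.975, 0.222, -0.001]
force: [0.4, 1.1, -0.1]
grip_width: 0.264
```

```bash
python3 go.py 519 208.3 48
```

```text
t 6.1 pos [519.7 208.2  67.4] jaw -64.29 tilt [-0.001 -0.    -1.   ] F [ 0.4  1.1 -0.1] grip 22.5 q [0.17 0.57 1.58 0.   1.   1.29]
tool delta [-0.6 -0.4 19.4] turn z units None
```

Emit:
{"fn": "carry_out", "kwargs": {
  "plan": [
    [15,[0,0,4],[0,0,0]],
    [15,[0,0,4],[0,0,0]],
    [15,[0,0,4],[0,0,0]],
    [15,[0,0,4],[0,0,0]],
    [15,[0,0,0],[0,0,0]]
  ]
}}

```text
time_s: 6.52
eef_pos: [519.8, 208.3, 51.4]
ee_rot: [-0.0, 0.975, 0.222, -0.001]
force: [-1.1, 0.1, 0.3]
grip_width: 0.262
```

```bash
python3 go.py 519 208.3 48
```

```text
t 6.52 pos [519.8 208.3  51.4] jaw -64.29 tilt [-0.001 -0.    -1.   ] F [-1.1  0.1  0.3] grip 22.4 q [0.17 0.59 1.59 0.   0.96 1.29]
tool delta [-0.7 -0.4  3.4] turn z units None
```

Emit:
{"fn": "carry_out", "kwargs": {
  "plan": [
    [15,[0,0,2],[0,0,0]],
    [15,[0,0,1],[0,0,0]],
    [15,[0,0,1],[0,0,0]],
    [15,[0,0,0],[0,0,0]]
  ]
}}

```text
time_s: 6.85
eef_pos: [520.1, 208.3, 48.3]
ee_rot: [0.0, 0.975, 0.223, 0.0]
force: [0.8, -0.0, -0.5]
grip_width: 0.262
```

```bash
python3 go.py 519 208.3 48
```

```text
t 6.85 pos [520.1 208.3  48.3] jaw -64.29 tilt [ 0. -0. -1.] F [ 0.8 -0.  -0.5] grip 22.4 q [ 0.17  0.59  1.59 -0.    0.96  1.29]
tool delta [-1.  -0.5  0.3] turn z units None
```

Emit:
{"fn": "carry_out", "kwargs": {
  "plan": [
    [15,[0,0,1],[0,0,0]],
    [15,[0,0,1],[0,0,0]],
    [15,[0,0,0],[0,0,0]]
  ]
}}

```text
time_s: 7.1
eef_pos: [520.3, 208.3, 48.1]
ee_rot: [0.0, 0.975, 0.223, 0.0]
force: [-5.9, -2.1, 17.3]
grip_width: 0.263
```

```bash
python3 go.py 519 208.3 48
```

```text
t 7.1 pos [520.3 208.3  48.1] jaw -64.27 tilt [ 0.001 -0.    -1.   ] F [-5.9 -2.1 17.3] grip 22.4 q [ 0.17  0.6   1.59 -0.    0.95  1.29]
tool delta [-1.2 -0.5  0.1] turn z units None
```

Emit:
{"fn": "carry_out", "kwargs": {
  "plan": [
    [15,[0,0,-1],[0,0,0]],
    [28,[0,0,0],[0,0,0]],
    [40,[0,0,0],[0,0,0]],
    [60,[0,0,0],[0,0,0]],
    [60,[0,0,0],[0,0,0]],
    [60,[0,0,-5],[0,0,0]],
    [60,[0,0,-10],[0,0,0]],
    [60,[0,0,-20],[0,0,0]],
    [60,[0,0,-30],[0,0,0]],
    [60,[0,0,-30],[0,0,0]],
    [60,[0,0,0],[0,0,0]]
  ]
}}

```text
time_s: 8.02
eef_pos: [522.7, 208.9, 149.0]
ee_rot: [0.0, 0.975, 0.223, 0.005]
force: [1.1, 0.6, 0.8]
grip_width: 0.699
```

```bash
python3 go.py 468 -284.5 150 -100; python3 - <<'E'
from rig import ctrl
from m import *
for n in("side","top"):
    c=ctrl.capture(n); np.savez(f"{n}5.npz",**c)
c=np.load("side5.npz");s=cv2.resize(c["color"][180:280,200:310],None,fx=6,fy=6,interpolation=2); cv2.imwrite("pics/side5z.png",s)
W=cloud(c); im=c["color"].astype(int); m=(im[...,2]-im[...,1]>100)&(im[...,1]<70)&(abs(W[...,0]-519)<40)&(abs(W[...,1]-208)<40)
print(m.sum(),np.percentile(W[m],[2,50,98],axis=0).round(1))
E
```

```text
t 8.02 pos [522.7 208.9 149. ] jaw -64.28 tilt [ 0.01   0.002 -1.   ] F [1.1 0.6 0.8] grip 59.7 q [0.17 0.46 1.5  0.   1.16 1.29]
tool delta [-263.4  420.7   -2.5] turn z units 5.95
89 [[507.6 202.5  47.5]
 [515.2 217.1  75.4]
 [524.6 221.4  85.3]]
```

View pics/side5z.png

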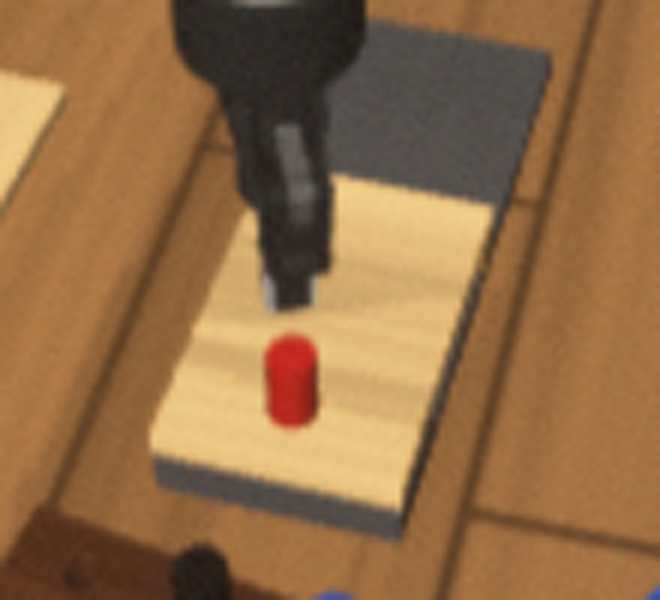

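The side view shows the red knob seated upright on the plate at crop (291,380), and the plate hasn't moved. Now I'll fit the wedge pose from both views.

```bash
python3 - <<'E'
from m import *
def heel(x,y,yaw):
    cs,sn=np.cos(yaw),np.sin(yaw)
    return [(x+cs*a-sn*b,y+sn*a+cs*b,z) for a in(-20,20) for b in(-18,18) for z in(0,60)]
def ramp(x,y,yaw):
    cs,sn=np.cos(yaw),np.sin(yaw)
    return [(x+cs*a-sn*b,y+sn*a+cs*b,z) for a,b,z in[(20,-18,0),(20,18,0),(20,18,21),(20,-18,21),(120,-18,0),(120,18,0),(120,18,3),(120,-18,3)]]
for n,f in(("top","top0.npz"),("side","side0.npz"),("top","top5.npz"),("side","side5.npz")):
    c=np.load(f); u0,v0=proj(c,(500,-285,20)).round().astype(int)
    sl=(slice(v0-35,v0+36),slice(u0-40,u0+41)); im=c["color"][sl]; K=4
    hsv=cv2.cvtColor(im,cv2.COLOR_BGR2HSV).astype(int)
    d=cv2.resize(np.load(f)["color"][sl],None,fx=8,fy=8,interpolation=2)
    W=cloud(c)[sl]
    om=((im[...,2].astype(int)-im[...,0]>170)&(hsv[...,0]<13))
    bgm=np.median(im.reshape(-1,3),0)
    print(f,"orange",om.sum(),bgm)
    v,u=np.nonzero(om); t=np.array([u.mean()+u0-40,v.mean()+v0-35])
    yaw=np.radians(-10)
    # heel visible silhouette (box), approx
    p=fitc(c,t,lambda X,Y:heel(X,Y,yaw),[468,-285]); print(n,"heel",t.round(1),p.round(1), "area px pred",round(cv2.contourArea(sil(c,heel(*p,yaw))),0))
    for pts,col in((heel(*p,yaw),(0,255,0)),(ramp(*p,yaw),(255,0,0))):
        q=((sil(c,pts)-[u0-40,v0-35]+.5)*8).astype(np.int32); cv2.polylines(d,[q],True,col,1)
    cv2.imwrite(f"pics/w{f[:-4]}.png",d)
E
```

```text
top0.npz orange 0 [ 59. 118. 172.]<stdin>:17: RuntimeWarning: Mean of empty slice.
  ret = ret.dtype.type(ret / rcount)
Traceback (most recent call last):
  File "m.py", line 11, in fitc
    return least_squares(lambda p:cen(sil(c,f(*p)))-target,x0).x
           ~~~~~~~~~~~~~^^^^^^^^^^^^^^^^^^^^^^^^^^^^^^^^^^^^^^
ValueError: Residuals are not finite in the initial point.
```

```bash
cat > wf.py <<'E'
from m import *
def heel(x,y,yaw,h=0):
    cs,sn=np.cos(yaw),np.sin(yaw)
    return [(x+cs*a-sn*b,y+sn*a+cs*b,z+h) for a in(-20,20) for b in(-18,18) for z in(0,60)]
def ramp(x,y,yaw,h=0):
    cs,sn=np.cos(yaw),np.sin(yaw)
    return [(x+cs*a-sn*b,y+sn*a+cs*b,z+h) for a,b,z in[(20,-18,0),(20,18,0),(20,18,21),(20,-18,21),(120,-18,0),(120,18,0),(120,18,3),(120,-18,3)]]
def run(f,x0,y0,yawd,h=0):
    yaw=np.radians(yawd)
    c=np.load(f); u0,v0=proj(c,(x0+50*np.cos(yaw),y0+50*np.sin(yaw),20+h)).round().astype(int)
    sl=(slice(v0-35,v0+36),slice(u0-40,u0+41)); im=c["color"][sl].astype(int)
    d=cv2.resize(c["color"][sl],None,fx=8,fy=8,interpolation=2)
    om=(im[...,2]-im[...,1]>85)&(im[...,0]<50)&(im[...,2]>140)
    om=cv2.morphologyEx(om.astype(np.uint8),cv2.MORPH_OPEN,np.ones((2,2)))
    v,u=np.nonzero(om); t=np.array([u.mean()+u0-40,v.mean()+v0-35])
    p=fitc(c,t,lambda X,Y:heel(X,Y,yaw,h),[x0,y0])
    print(f,"heel",t.round(1),p.round(1),"area",om.sum(),"pred",cv2.contourArea(sil(c,heel(*p,yaw,h))).__round__())
    for pts,col in((heel(*p,yaw,h),(0,255,0)),(ramp(*p,yaw,h),(255,0,0))):
        q=((sil(c,pts)-[u0-40,v0-35]+.5)*8).astype(np.int32); cv2.polylines(d,[q],True,col,1)
    return d
E
python3 - <<'E'
from wf import *
ds=[run(f,468,-285,-10) for f in("top0.npz","side0.npz","top5.npz","side5.npz")]
cv2.imwrite("pics/w5.png",cv2.resize(np.vstack([np.hstack(ds[:2])]),(800,350)))
E
```

```text
top0.npz heel [348.9 215.4] [ 468. -285.] area 172 pred 196
side0.npz heel [296.9 150.1] [ 468.2 -280.2] area 187 pred 238
top5.npz heel [348.9 215.4] [ 468. -285.] area 171 pred 196wf.py:15: RuntimeWarning: Mean of empty slice.
  v,u=np.nonzero(om); t=np.array([u.mean()+u0-40,v.mean()+v0-35])
  ret = ret.dtype.type(ret / rcount)
Traceback (most recent call last):
  File "wf.py", line 16, in run
    p=fitc(c,t,lambda X,Y:heel(X,Y,yaw,h),[x0,y0])
  File "m.py", line 11, in fitc
    return least_squares(lambda p:cen(sil(c,f(*p)))-target,x0).x
           ~~~~~~~~~~~~~^^^^^^^^^^^^^^^^^^^^^^^^^^^^^^^^^^^^^^
ValueError: Residuals are not finite in the initial point.
```

```bash
sed -i 's/-target,x0)/-target,x0,diff_step=3e-3)/' m.py; python3 - <<'E'
from wf import *
ds=[run(f,468,-285,-10) for f in("top0.npz","side0.npz")]
cv2.imwrite("pics/w5.png",cv2.resize(np.hstack(ds),(800,350)))
E
```

```text
top0.npz heel [348.9 215.4] [ 466.2 -291.2] area 172 pred 198
side0.npz heel [296.9 150.1] [ 465.4 -279.9] area 187 pred 238
```

View pics/w5.png

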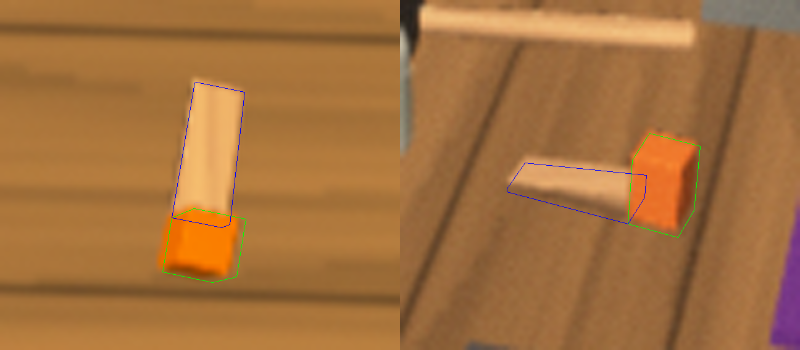

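Emit:
{"fn": "carry_out", "kwargs": {
  "plan": [
    [85,[-10,16,0],[0,0,0]],
    [85,[-20,32,0],[0,0,0]],
    [85,[-20,32,0],[0,0,0]],
    [85,[-20,32,0],[0,0,0]],
    [85,[-20,32,0],[0,0,0]],
    [85,[-20,32,0],[0,0,0]],
    [85,[-20,32,0],[0,0,0]],
    [85,[-20,32,0],[0,0,0]],
    [85,[-20,32,0],[0,0,0]],
    [85,[-20,32,0],[0,0,0]],
    [85,[-20,32,0],[0,0,0]],
    [85,[-20,32,0],[0,0,0]],
    [85,[-20,32,0],[0,0,0]],
    [85,[-10,16,0],[0,0,1.1]],
    [85,[0,0,0],[0,0,1.1]],
    [85,[0,0,0],[0,0,1.1]],
    [85,[0,0,0],[0,0,1.1]],
    [85,[0,0,0],[0,0,1.2]],
    [85,[0,0,0],[0,0,0]],
    [85,[0,0,0],[0,0,0]]
  ]
}}

```text
time_s: 9.78
eef_pos: [466.1, -279.0, 141.6]
ee_rot: [-0.0, 0.998, -0.067, -0.001]
force: [-0.5, -0.5, 0.3]
grip_width: 0.997
```

```bash
python3 go.py 467 -285.5 100 -98.5;python3 - <<'E'
from rig import ctrl
from m import *
for n in("side","top"):
    c=ctrl.capture(n); np.savez(f"{n}6.npz",**c); cv2.imwrite(f"pics/{n}6.png",c["color"])
cv2.imwrite("pics/side6z.png",cv2.resize(np.load("side6.npz")["color"][100:260,220:330],None,fx=3.6,fy=3.6,interpolation=2))
E
```

```text
t 9.78 pos [ 466.1 -279.   141.6] jaw -97.63 tilt [-0.001  0.001 -1.   ] F [-0.5 -0.5  0.3] grip 85.1 q [-0.76  0.44  1.56  0.    1.14  0.95]
tool delta [ 1.8  6.3 41.6] turn z units 0.14
```

View pics/side6z.png

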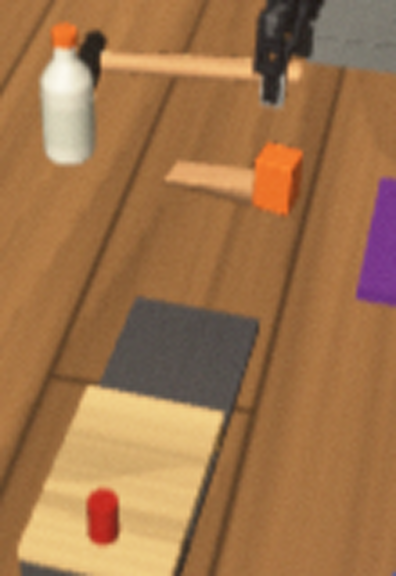

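Emit:
{"fn": "carry_out", "kwargs": {
  "plan": [
    [85,[2,6,10],[0,0,0.1]],
    [85,[0,0,25],[0,0,0]],
    [85,[0,0,25],[0,0,0]],
    [85,[0,0,25],[0,0,0]],
    [85,[0,0,15],[0,0,0]],
    [85,[0,0,0],[0,0,0]],
    [85,[0,0,0],[0,0,0]]
  ]
}}

```text
time_s: 10.47
eef_pos: [467.3, -285.6, 41.7]
ee_rot: [-0.0, 0.997, -0.073, -0.001]
force: [-0.1, 0.1, 0.5]
grip_width: 1.0
```

```bash
python3 go.py 467 -285.5 24 -98.5;python3 - <<'E'
from rig import ctrl
from m import *
for n in("side",):
    c=ctrl.capture(n); np.savez(f"{n}7.npz",**c); cv2.imwrite(f"pics/{n}7.png",c["color"])
cv2.imwrite("pics/side7z.png",cv2.resize(np.load("side7.npz")["color"][100:200,240:340],None,fx=6,fy=6,interpolation=2))
E
```

```text
t 10.47 pos [ 467.3 -285.6   41.7] jaw -98.41 tilt [-0.001  0.001 -1.   ] F [-0.1  0.1  0.5] grip 85.4 q [-0.76  0.58  1.63 -0.    0.93  0.96]
tool delta [-0.3 -0.  17.7] turn z units 0.01
```

View pics/side7z.png

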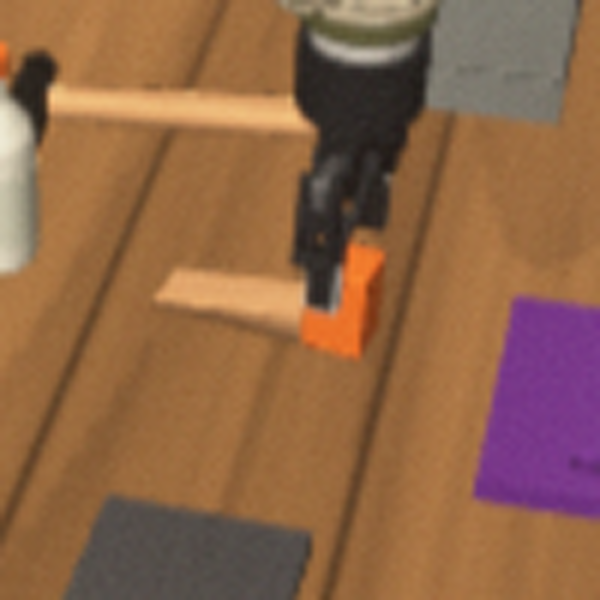

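Emit:
{"fn": "carry_out", "kwargs": {
  "plan": [
    [85,[0,0,10],[0,0,0]],
    [85,[0,0,8],[0,0,0]],
    [60,[0,0,0],[0,0,0]],
    [40,[0,0,0],[0,0,0]],
    [25,[0,0,0],[0,0,0]],
    [25,[0,0,0],[0,0,0]],
    [25,[0,0,0],[0,0,0]],
    [25,[0,0,0],[0,0,0]],
    [25,[0,0,0],[0,0,0]]
  ],
  "grip_force": 50
}}

```text
time_s: 11.27
eef_pos: [467.8, -285.7, 24.9]
ee_rot: [0.0, 0.997, -0.074, 0.0]
force: [-0.3, -0.1, 4.8]
grip_width: 0.421
```

```bash
python3 go.py 515 -170 100 -1.6
```

```text
t 11.27 pos [ 467.8 -285.7   24.9] jaw -98.45 tilt [ 0.001 -0.001 -1.   ] F [-0.3 -0.1  4.8] grip 35.9 q [-0.76  0.61  1.64  0.    0.89  0.96]
tool delta [  29.7 -121.4  -75.2] turn z units 13.86
```

Emit:
{"fn": "carry_out", "kwargs": {
  "plan": [
    [25,[0,0,-10],[0,0,0]],
    [25,[0,0,-20],[0,0,0]],
    [25,[0,0,-25],[0,0,0]],
    [25,[0,0,-20],[0,0,-0.5]],
    [25,[0,0,0],[0,0,-1]],
    [25,[0,0,0],[0,0,-1.1]],
    [25,[0,0,0],[0,0,-1.1]],
    [25,[0,0,0],[0,0,-1.1]],
    [25,[0,0,0],[0,0,-1.1]],
    [25,[0,0,0],[0,0,-1.1]],
    [25,[0,0,0],[0,0,-1.1]],
    [25,[0,0,0],[0,0,-1.1]],
    [25,[0,0,0],[0,0,-1.1]],
    [25,[0,0,0],[0,0,-1.1]],
    [25,[0,0,0],[0,0,-1.1]],
    [25,[0,0,0],[0,0,-1.1]],
    [25,[0,0,0],[0,0,-1.1]],
    [25,[0,0,0],[0,0,-1.1]],
    [25,[0,0,0],[0,0,-0.3]],
    [25,[0,0,0],[0,0,0]]
  ]
}}

```text
time_s: 12.93
eef_pos: [467.3, -285.4, 99.5]
ee_rot: [-0.0, 0.718, 0.696, -0.0]
force: [0.1, -0.7, -1.8]
grip_width: 0.418
```

```bash
python3 go.py 511.8 -72 100 -1.7
```

```text
t 12.93 pos [ 467.3 -285.4   99.5] jaw -1.78 tilt [-0.  0. -1.] F [ 0.1 -0.7 -1.8] grip 35.7 q [-0.76  0.5   1.59 -0.    1.05 -0.73]
tool delta [214.7  37.8  -0.4] turn z units -0.01
```

Emit:
{"fn": "carry_out", "kwargs": {
  "plan": [
    [25,[15,3,0],[0,0,0]],
    [25,[30,5,0],[0,0,0]],
    [25,[30,5,0],[0,0,0]],
    [25,[30,6,0],[0,0,0]],
    [25,[30,5,0],[0,0,0]],
    [25,[30,5,0],[0,0,0]],
    [25,[30,5,0],[0,0,0]],
    [25,[20,4,0],[0,0,0]],
    [25,[0,0,0],[0,0,0]],
    [25,[0,0,0],[0,0,0]],
    [25,[0,0,0],[0,0,0]]
  ]
}}

```text
time_s: 13.85
eef_pos: [512.3, -71.9, 99.4]
ee_rot: [0.0, 0.719, 0.695, -0.0]
force: [-0.3, 0.0, -1.0]
grip_width: 0.419
```

```bash
python3 go.py 511.8 -72 40 -1.7;python3 - <<'E'
from rig import ctrl
from m import *
for n in("side","top"):
    c=ctrl.capture(n); np.savez(f"{n}8.npz",**c); cv2.imwrite(f"pics/{n}8.png",c["color"])
a=cv2.resize(np.load("side8.npz")["color"][130:260,220:320],None,fx=4.4,fy=4.4,interpolation=2)
b=cv2.resize(np.load("top8.npz")["color"][150:245,180:330],None,fx=5,fy=5,interpolation=2)
cv2.imwrite("pics/side8z.png",a);cv2.imwrite("pics/top8z.png",b)
E
```

```text
t 13.85 pos [512.3 -71.9  99.4] jaw -1.88 tilt [-0. -0. -1.] F [-0.3  0.  -1. ] grip 35.8 q [-0.37  0.44  1.69 -0.    1.01 -0.33]
tool delta [-0.1 -0.5 59.4] turn z units -0.03
```

View pics/side8z.png

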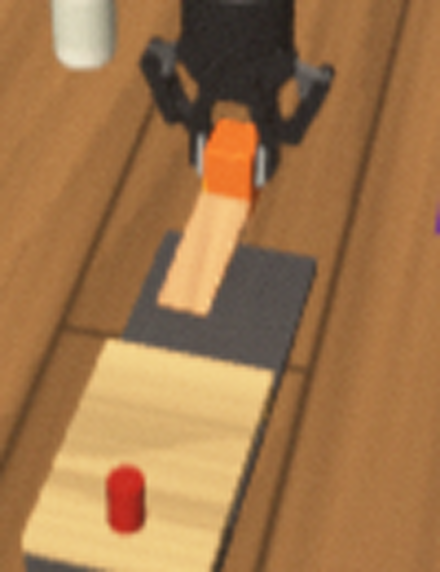

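View pics/top8z.png

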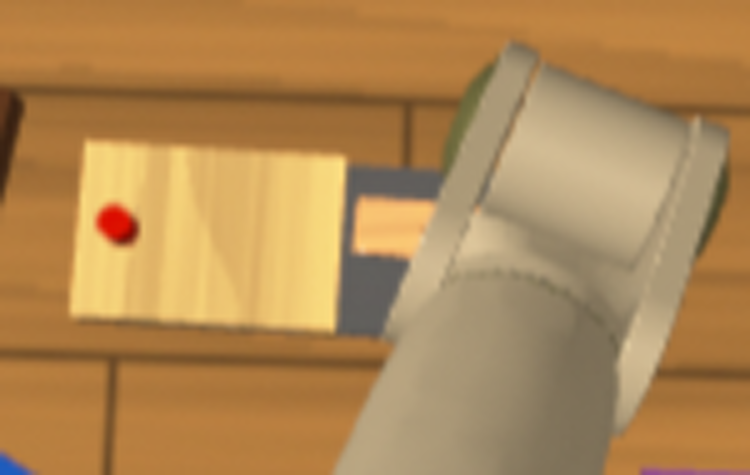

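```bash
python3 - <<'E'
from m import *
for n,uv in(("side8",(262-.4,200-.4)),("top8",(250.4-.4,194.8-.4))):
    c=np.load(n+".npz"); print(n,rayz(c,*uv,77).round(1)); W=cloud(c)
    M=(W[...,2]>68)&(W[...,2]<100)&(abs(W[...,0]-515)<40)&(W[...,1]>-40)&(W[...,1]<70); P=W[M]; print(len(P),P.min(0).round(1),P.max(0).round(1),np.median(P[:,0]).round(1))
    for y in(-20,0,20,40):
        m=M&(abs(W[...,1]-y)<10)
        if m.sum(): print(y,m.sum(),W[m].mean(0).round(1),np.percentile(W[m][:,0],[0,100]).round(1))
E
```

```text
side8 [518.9  48.8  77. ]
301 [496.7 -39.9  73.8] [539.2  50.4  96.8] 516.3
-20 69 [514.1 -20.7  89.8] [497.3 533.9]
0 65 [ 5.162e+02 -1.000e-01  8.660e+01] [498.8 535.8]
20 69 [518.   19.9  83.1] [500.5 537.2]
40 67 [520.   40.6  79.8] [501.8 539.2]
top8 [522.1  49.   77. ]
153 [503.1 -33.   74.9] [540.5  48.5  91.3] 523.2
0 32 [525.    5.2  85.7] [503.1 536.9]
20 66 [520.7  21.   83.5] [503.4 540.4]
40 54 [522.4  39.   80.1] [506.1 540.5]
```

```bash
python3 - <<'E'
from m import *
for n in("side8","top8"):
    c=np.load(n+".npz"); W=cloud(c)
    M=(W[...,2]>36)&(W[...,2]<49)&(W[...,0]>440)&(W[...,0]<590)&(W[...,1]>50)&(W[...,1]<245)
    ys=[];cs=[]
    for y in range(70,240,15):
        m=M&(abs(W[...,1]-y)<7.5); x=W[m][:,0]; ys.append(y); cs.append((np.percentile(x,1)+np.percentile(x,99))/2)
    p=np.polyfit(ys,cs,1); print(n,"plate center x@58",np.polyval(p,58).round(1),"@208",np.polyval(p,208).round(1),"yaw",90-np.degrees(np.arctan(p[0])).round(2))
    M=(W[...,2]>68)&(W[...,2]<100)&(abs(W[...,0]-517)<40)&(W[...,1]>-25)&(W[...,1]<45)
    q=W[M][:,:2].astype(np.float32); vx=cv2.minAreaRect(q); print("ramp",len(q),vx)
    ys=[];cs=[]
    for y in range(-20,45,6):
        m=M&(abs(W[...,1]-y)<4); x=W[m][:,0]
        if len(x)>6: ys.append(y); cs.append((x.min()+x.max())/2)
    p=np.polyfit(ys,cs,1); print(n,"ramp x@0",np.polyval(p,0).round(1),"yaw",90-np.degrees(np.arctan(p[0])).round(2))
E
```

```text
side8 plate center x@58 512.7 @208 516.9 yaw 88.4
ramp 228 ((518.5665283203125, 9.72000503540039), (70.873291015625, 37.37314224243164), 86.01184844970703)
side8 ramp x@0 517.4 yaw 85.56
top8 plate center x@58 515.0 @208 519.8 yaw 88.18
ramp 142 ((521.579345703125, 21.46310806274414), (46.903934478759766, 36.23270797729492), 83.24034881591797)
top8 ramp x@0 520.5 yaw 86.73
```

Emit:
{"fn": "carry_out", "kwargs": {
  "plan": [
    [25,[0,-2.5,0],[0,0,-0.3]],
    [25,[0,0,15],[0,0,0]],
    [25,[0,0,20],[0,0,0]],
    [25,[0,0,14],[0,0,0]],
    [25,[0,0,4],[0,0,0]],
    [25,[0,0,0],[0,0,0]],
    [25,[0,0,0],[0,0,0]]
  ]
}}

```text
time_s: 14.53
eef_pos: [510.2, -72.3, 46.9]
ee_rot: [0.0, 0.708, 0.707, 0.0]
force: [-0.2, -0.4, -1.3]
grip_width: 0.422
```

```bash
python3 go.py 510 -72 40 ;python3 - <<'E'
from rig import ctrl
from m import *
for n in("side","top"):
    c=ctrl.capture(n); np.savez(f"{n}9.npz",**c)
a=cv2.resize(np.load("side9.npz")["color"][130:260,220:320],None,fx=4.4,fy=4.4,interpolation=2)
cv2.imwrite("pics/side9z.png",a)
E
```

```text
t 14.53 pos [510.2 -72.3  46.9] jaw -0.1 tilt [ 0.001 -0.    -1.   ] F [-0.2 -0.4 -1.3] grip 36.1 q [-0.37  0.52  1.73 -0.    0.89 -0.37]
tool delta [ 0.3 -0.2  6.9] turn z units None
```

View pics/side9z.png

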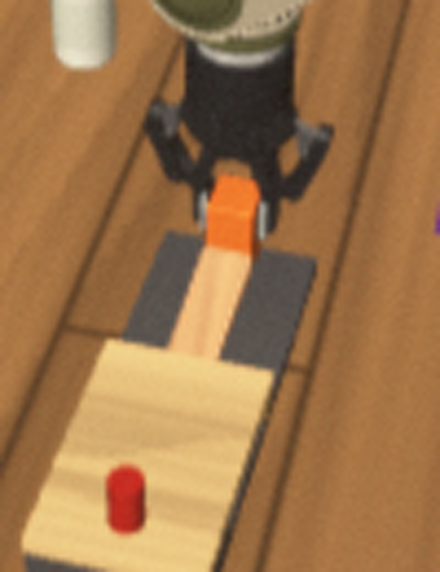

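Emit:
{"fn": "carry_out", "kwargs": {
  "plan": [
    [25,[0,0,2],[0,0,0]],
    [25,[0,0,2],[0,0,0]],
    [25,[0,0,2],[0,0,0]],
    [25,[0,0,0],[0,0,0]]
  ]
}}

```text
time_s: 14.97
eef_pos: [509.7, -71.7, 40.0]
ee_rot: [-0.0, 0.707, 0.707, -0.0]
force: [0.5, 0.8, -0.5]
grip_width: 0.418
```

```bash
python3 go.py 510 -72 40
```

```text
t 14.97 pos [509.7 -71.7  40. ] jaw -0.05 tilt [-0.001  0.    -1.   ] F [ 0.5  0.8 -0.5] grip 35.7 q [-0.37  0.53  1.74 -0.    0.88 -0.37]
tool delta [-0.3  0.3 -0. ] turn z units None
```

Emit:
{"fn": "carry_out", "kwargs": {
  "plan": [
    [25,[0,0,1],[0,0,0]],
    [25,[0,0,0.5],[0,0,0]],
    [25,[0,0,0],[0,0,0]]
  ]
}}

```text
time_s: 15.22
eef_pos: [510.0, -71.8, 39.8]
ee_rot: [0.0, 0.707, 0.707, -0.0]
force: [-4.6, 0.9, 11.3]
grip_width: 0.419
```

```bash
python3 go.py 510 -72 40
```

```text
t 15.22 pos [510.  -71.8  39.8] jaw -0.03 tilt [ 0. -0. -1.] F [-4.6  0.9 11.3] grip 35.7 q [-0.37  0.53  1.74 -0.    0.87 -0.37]
tool delta [-0.2 -0.  -0.2] turn z units None
```

Emit:
{"fn": "carry_out", "kwargs": {
  "plan": [
    [25,[5,0,0],[0,0,0]],
    [25,[8,0.3,0],[0,0,0]],
    [25,[8,0.3,0],[0,0,0]],
    [25,[8,0.2,0],[0,0,0]],
    [25,[8,0.2,0],[0,0,0]],
    [25,[8,0.2,0],[0,0,0]],
    [25,[5,0.2,0],[0,0,0]],
    [25,[0,0,0],[0,0,0]]
  ]
}}

```text
time_s: 15.88
eef_pos: [512.4, -21.5, 39.9]
ee_rot: [0.001, 0.707, 0.707, 0.001]
force: [1.4, 2.7, 8.0]
grip_width: 0.418
```

```bash
python3 go.py 512 -22 40
```

```text
t 15.88 pos [512.4 -21.5  39.9] jaw -0.01 tilt [ 0.003 -0.001 -1.   ] F [1.4 2.7 8. ] grip 35.7 q [-0.27  0.52  1.75 -0.    0.87 -0.27]
tool delta [-0.5 -0.4 -0.1] turn z units None
```

Next comes a slow push through the expected contact near y = -13.

Emit:
{"fn": "carry_out", "kwargs": {
  "plan": [
    [25,[3,0.1,0],[0,0,0]],
    [25,[3,0.1,0],[0,0,0]],
    [25,[3,0.1,0],[0,0,0]],
    [25,[3,0.1,0],[0,0,0]],
    [25,[3,0.1,0],[0,0,0]],
    [25,[3,0.1,0],[0,0,0]],
    [25,[0,0,0],[0,0,0]],
    [25,[0,0,0],[0,0,0]]
  ]
}}

```text
time_s: 16.55
eef_pos: [513.1, -4.7, 39.9]
ee_rot: [0.002, 0.707, 0.707, 0.0]
force: [0.4, -4.8, 5.9]
grip_width: 0.416
```

```bash
cat > lip.py <<'E'
import sys
from rig import ctrl
from m import *
n=sys.argv[1]
for k in("side","top"):
    c=ctrl.capture(k); np.savez(f"{k}{n}.npz",**c); W=cloud(c)
    M=(W[...,0]>465)&(W[...,0]<570)&(W[...,1]>62)&(W[...,1]<190)&(W[...,2]>34)&(W[...,2]<62)
    P=W[M]; A=np.c_[P[:,:2],np.ones(len(P))]; s=np.linalg.lstsq(A,P[:,2],rcond=None)[0]
    C0=cloud(np.load(f"{k}0.npz")); M0=(C0[...,0]>465)&(C0[...,0]<570)&(C0[...,1]>62)&(C0[...,1]<190)&(C0[...,2]>34)&(C0[...,2]<62)
    Q=C0[M0]; s0=np.linalg.lstsq(np.c_[Q[:,:2],np.ones(len(Q))],Q[:,2],rcond=None)[0]
    f=lambda s,y:s@[515,y,1]
    print(k,"slope y",s[1].round(4),s0[1].round(4),"lift at lip",(f(s,58)-f(s0,58)).round(2),"at hinge 235",(f(s,235)-f(s0,235)).round(2),len(P))
a=cv2.resize(np.load(f"side{n}.npz")["color"][130:260,200:320],None,fx=4.4,fy=4.4,interpolation=2); cv2.imwrite(f"pics/side{n}z.png",a)
E
python3 go.py 512 -4 40; python3 lip.py 10
```

```text
t 16.55 pos [513.1  -4.7  39.9] jaw -0.03 tilt [ 0.003 -0.002 -1.   ] F [ 0.4 -4.8  5.9] grip 35.6 q [-0.24  0.53  1.75 -0.    0.87 -0.24]
tool delta [ 0.7 -1.1 -0.1] turn z units None
side slope y -0.0049 0.0003 lift at lip 0.88 at hinge 235 -0.05 1133
top slope y -0.0026 -0.0018 lift at lip 0.61 at hinge 235 0.47 913
```

View pics/side10z.png

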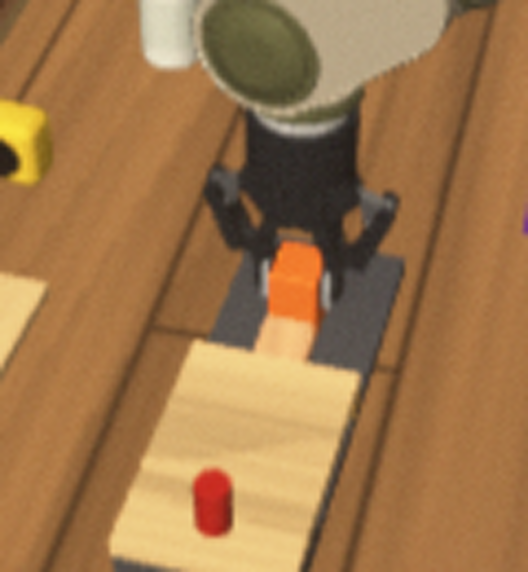

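Emit:
{"fn": "carry_out", "kwargs": {
  "plan": [
    [25,[3,0,0],[0,0,0]],
    [25,[3,0,0],[0,0,0]],
    [25,[3,0.1,0],[0,0,0]],
    [25,[3,0.1,0],[0,0,0]],
    [25,[3,0.1,0],[0,0,0]],
    [25,[0,0,0],[0,0,0]],
    [25,[0,0,0],[0,0,0]],
    [25,[0,0,0],[0,0,0]]
  ]
}}

```text
time_s: 17.32
eef_pos: [513.5, 10.4, 39.9]
ee_rot: [0.002, 0.707, 0.707, 0.0]
force: [0.3, -4.6, 5.9]
grip_width: 0.422
```

```bash
python3 go.py 512 10 40; python3 lip.py 11
```

```text
t 17.32 pos [513.5  10.4  39.9] jaw -0.04 tilt [ 0.003 -0.002 -1.   ] F [ 0.3 -4.6  5.9] grip 36.0 q [-0.21  0.53  1.74 -0.    0.87 -0.21]
tool delta [-0.4 -1.5 -0.1] turn z units None
side slope y -0.02 0.0003 lift at lip 3.64 at hinge 235 0.05 1147
top slope y -0.0217 -0.0018 lift at lip 3.51 at hinge 235 -0.01 752
```

View pics/side11z.png

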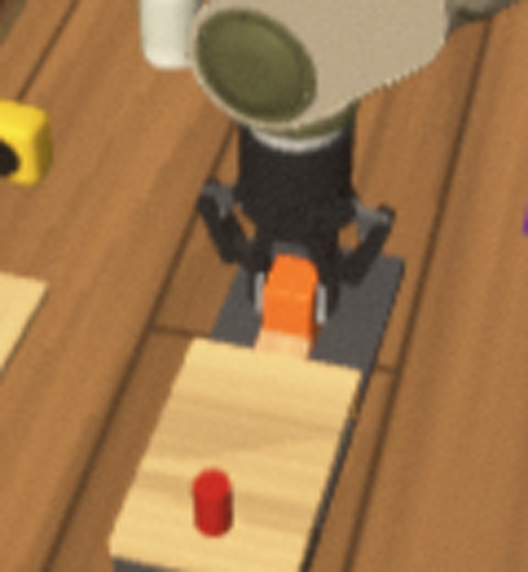

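```bash
python3 - <<'E'
from m import *
for f in("side5","side11"):
    c=np.load(f+".npz"); im=c["color"].astype(int); W=cloud(c); m=(im[...,2]-im[...,1]>100)&(im[...,1]<70)&(abs(W[...,0]-519)<40)&(abs(W[...,1]-208)<40)
    print(f,m.sum(),np.argwhere(m).mean(0).round(2),np.percentile(W[m],[50,95],axis=0).round(1))
from rig import ctrl
s=ctrl.sense(); print(s["time_s"],abs(s["dq"]).max(),s["grip_width"]); ctrl.finish_job()
E
```

```text
side5 89 [243.21 247.96] [[515.2 217.1  75.4]
 [524.3 221.1  84.4]]
side11 86 [243.72 247.57] [[516.1 220.4  79. ]
 [524.7 224.3  85.3]]
17.4167 0.0019188551165732147 0.4187970932440813
the job is handed in; nothing more can be done
```

The pin is home, the wedge is holding the plate's free edge up, and I handed the job in at about 17.4 s; the interface gives no verdict.

- **Pin:** I put the red-knobbed pin through the plate into the base. It met solid contact at tool height 48.1 mm, where I expected it to be fully home (48.2 mm). The side view showed the knob upright on the plate. Before handing in, the red knob was within 0.6 pixel of where it sat after seating. Its median depth reading was about 3–4 mm higher, which I took as noise plus the plate's slight tilt.
- **Wedge:** I gripped the heel with 50 N, turned it to line up with the base, laid it in the lane and pushed it under the plate.
- **Last checks:**
  - The free edge is up 3.6 mm in the side view and 3.5 mm in the top view, with no change at the rear end.
  - By the ramp geometry, the tip is about 70 mm past the edge.
  - The gripper is still closed on the heel at about 36 mm, and the arm is still.
  - The fingers should be well clear of the plate and pin; I judged that from the geometry and the picture, because there is no sensor for it.

**Disagreement:** with the wedge held above the lane, the cameras put it about 2–4 mm to one side and 2° off the gripper's own reading. I corrected part of that before lowering it. The gap between the pads leaves about 20 mm on each side, so the rest should not matter.

**Not checked:** I did not measure the bystanders at the end, but nothing I did should have touched them.

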